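Take a bore reading with a touch-free probe through the jig's guide

ROBOT

A 7-joint arm with a two-finger parallel gripper is mounted at the origin on the work surface. World frame = base frame: x ahead of the robot, y to its left, z up, the work surface at z = 0. Lengths are in m, angles in degrees, forces in N, time in s.
With the tool pointing down it reaches from about 0.425 to 0.875 m from the base axis. Payload 4.7 kg.
Tool frame: the origin (TCP) lies at the very end of the fingers, on their centre line; the grasp point (between the pads) lies 19 mm behind it; z points along the fingers, y is the line along which they close (so a half turn about z gives the same grasp; the last joint's range is limited). The gripper opens to 87 mm and grips with 3 to 60 N. Pads are 19 mm wide; open, the fingers measure 117 mm over their backs; the gripper's body (75 mm by 190 mm) begins 51 mm behind the grasp point.
Start: joints at [75.923, 18.392, -4.016, 83.108, 1.295, 78.541, -3.26], TCP at [0.167, -0.628, 0.223] pointing down, gripper open.
Joint ranges: [-163.93, 163.93], [-17.29, 119.83], [-79.2, 71.16], [3.27, 140.29], [-89.18, 269.18], [5.43, 117.66], [-154.24, 154.24]. Speed limits (degrees/s): [147.25, 147.25, 180, 180, 180, 180, 180].

INTERFACE

Orientations are given as [roll, pitch, yaw] about the fixed x, y, z axes, in that order (R = Rz(yaw) Ry(pitch) Rx(roll)).
In Python, from cell import get_obs, eyes, env gives the robot as it stands.
- The arm moves only by the tool servo_tool, never from a script. Its argument "series" is a list that holds one entry, the list of rows, each a list of 7 numbers: the shift along the tool's x, y, z in units of 300 mm (1.0 is 300 mm), then the turn, a rotation vector about the tool's x, y, z in units of pi rad (1.0 is pi rad), then the opening, from 0 (shut) to 1 (fully open). In form: [[[tx, ty, tz, wx, wy, wz, gripper], ...]]. A call has 1 to 12 rows; each row is the pose to reach, as a shift and turn from the pose commanded when the call began, along the tool's axes at that moment, turning the shorter way round; what a row does not reach only later rows make up. A row lasts 1/12 s, in which the tool goes at most 41.7 mm and 7.16 degrees, less where a joint would pass 70% of its speed; a pose out of reach is approached as far as the arm can. A call with a number of a shift or a turn outside -1 to 1 is refused whole. A call with a gripper value outside its range is refused whole. The fingers move at their own pace and stop on an object; "grip_force" is the grip in N (left out, the last holds). Time passes only in rows, so rows that repeat a pose let the fingers close. It gives the time, the measured TCP pose, the force, the opening and the grip force at its end, in the units of the state.
- get_obs(): the state, without advancing time (a new reading comes with each control period).
- eyes.read_camera(name): name is "scene" or "top" or "wrist"; returns a dict with "frame" (420x560x3 uint8, red, green, blue), "depth" (420x560 float32, m along the optical axis (not along the pixel's ray), 0 where there is no reading), "fx", "fy", "cx", "cy" (pixels), "origin" and "rotation" of the camera in the world; the wrist camera has in their place "mount" (4x4, takes a point from camera to tool coordinates, whose origin is the TCP and whose axes are the flange's). Camera axes: x right, y down, z forward; pixel columns grow to the right and rows downward; lengths in m; the calibration is good to about 2 mm. A picture is of the moment at which its call begins: read the wrist's pose just before it.
- env.sign_off(): hands the job in; it is judged then, once.
The state is a dict: "time_s": time; "qpos": joint angles; "joint_velocities": joint speeds; "effort": joint torques, N m; "tool_pos": TCP position; "tool_rot": TCP orientation; "force": force on the tool from outside, world axes, zero at the start; "wrist_torque": the same for the moment, N m; "grip_width": finger opening in m; "grasp_force": force on a finger pad.
Only numpy, scipy, OpenCV 4.12 (cv2) and the standard library are available. Lean on these libraries where they do the work, as an engineer would, in place of code of your own. Each camera call takes 0.05 s, during which the arm holds its last target. There are 200 camera calls.

TASK

Slide the jig's dust shutter fully open, then take the bore probe out of its stand by the orange handle and lower its rod through the brass guide bushing of the jig without letting the probe touch the jig anywhere. Finish while still holding the probe there for the reading: upright, still, the rod centred in the guide hole, with the bushing's top face within the red band on the rod. Leave the two tape rolls, the red bin and the screwdriver where they are.

Things in the scene. Friction and masses are not known exactly. Their poses are not given: they have to be found in the camera images.
- jig: Grey jig fixed to the bench (bench top z = 0). Origin: centre of its underside, z up, y along the shutter's slide. Base 120 x 150 x 12 mm, walls at its +y and -y ends, top plate 100 (x) x 150 (y) x 12 mm, upper face 100 mm above the bench. A flush brass bushing (outer 40, bore 28, 12 mm deep) is let into it; coaxially below stands a steel sleeve, bore 44 mm, rim 28 mm below the plate's upper face.
- guide_hole (a point): Centre of the guide bushing's mouth, level with the plate's upper face (100 mm above the bench), 35 mm from the jig's middle along its -y. Axes as the jig's. Hidden below the shutter at the start.
- shutter (a joint): Sliding position of the dust shutter in m: 0 = centred over the guide hole, 0.060 = fully open at its stop, after sliding along the jig's +y. It starts closed or up to 12 mm open, slides against about 1.5 N of friction and stays where it is left.
- shutter_knob (a point): Grip point of the shutter's blue knob, a bar 30 (jig's x) by 12 (jig's y) by 35 mm tall in the middle of the black shutter plate (52 x 52 x 3 mm, on the jig's top plate). The point is on the knob's axis, 12 mm below its top, 26 mm above the jig's plate. Axes as the jig's.
- stand: Black and grey probe stand fixed to the bench: base 90 x 90 x 8 mm, two side walls, top plate 70 x 80 mm with its upper face 112 mm above the bench and an 18 mm hole in its middle, in which the probe's rod hangs. Origin at the centre of its underside, z up.
- probe_handle (a point): Centre of the probe's orange handle, 26 x 26 mm square, 60 mm tall, flat sides square to this point's x and y; z up. Its lower face rests on the stand's top plate (30 mm below this point). From that face a 12 mm diameter steel rod runs 100 mm straight down on the same axis; its red band, 16 mm tall, has its middle 80 mm below this point.
- probe_tip (a point): Lower end of the probe's rod, on its axis, 130 mm below the handle's centre.
- rod_top (a point): Upper end of the rod's bare length, on its axis where it meets the handle, 30 mm below the handle's centre.
- probe: The whole loose probe (handle and rod), 0.12 to 0.21 kg; origin at the rod's tip, z up along the rod.
- tape: Bystander: yellow roll of tape lying flat, 84 mm outside, 24 mm tall; origin at the centre of its underside.
- blue_tape: Bystander: blue roll of tape lying flat, 68 mm outside, 19 mm tall; origin at the centre of its underside.
- bin: Bystander: open red parts bin with four marker pens in it, 100 x 130 x 55 mm; origin at the centre of its underside.
- screwdriver: Bystander: screwdriver about 190 mm long lying on the bench, along its x.
Things that resemble listed ones, but are neither listed nor needed, are in the scene too. Several things have the shape of the jig; the one meant has the colours described above.

How it is judged (in metres and radians):
On the way, in this order (a step that is already met when the one before it is completed fails the run):
1. the dust shutter is fully open (past 52 of 60 mm) while the probe is still in its stand (value of joint shutter above 0.052 m and height (world z) of probe_tip below 0.03 m), for 0.2 s.
2. the probe is lifted clear of its stand and upright enough to insert (tip above 115 mm) (height (world z) of probe_tip above 0.115 m and angle between probe's own z axis and vertical below 0.3 rad), for 0.1 s.
At the end, for the whole second after the job is handed in: Gripper holds the probe still, upright within 0.06 rad, not touching the jig; rod tip 42 to 58 mm below the bushing's top face and within 4 mm of the hole's axis, rod's upper end within 5 mm of it; shutter open past 52 of 60 mm (value of joint shutter above 0.052 m and z of probe_tip in the frame of guide_hole between -0.058 and -0.042 m and horizontal distance between probe_tip and guide_hole below 0.004 m and horizontal distance between rod_top and guide_hole below 0.005 m and angle between probe's own z axis and vertical below 0.06 rad and linear speed of probe below 0.01 m/s and angular speed of probe below 0.1 rad/s and contact force between the fingers and probe above 2 N and contact force between probe and jig below 0.2 N); the arm keeps its last pose, push and grip.
It fails at once if the probe touches the jig, its bushing, the sleeve or the shutter (contact force between probe and jig above 0.3 N).
It fails at once if the yellow tape roll is moved more than 20 mm (distance of tape from where it was at the start of the episode above 0.02 m).
It fails at once if the blue tape roll is moved more than 20 mm (distance of blue_tape from where it was at the start of the episode above 0.02 m).
It fails at once if the red bin is moved more than 20 mm (distance of bin from where it was at the start of the episode above 0.02 m).
It fails at once if the screwdriver is moved more than 20 mm (distance of screwdriver from where it was at the start of the episode above 0.02 m).
It also fails if it takes over 58 s, if anything falls off the work surface, if the arm or the gripper's body presses on something with over 40 N, if the wrist force passes 120 N, or if a joint passes its speed limit or range.

## Working session

There is one attempt and no reset: what is moved stays moved. The work goes in short steps, Python scripts to look and compute and a tool call to move; the robot and the scene stay as the last step left them, time stands still between calls to the robot, and variables do not carry over. Pictures are saved under pics/ and viewed, at most 10 in all, crops included, and the job is handed in when it is done.

Besides the shell and the picture viewer there is one more tool, called as a command line: name --argument value ..., lists and objects as JSON in quotes. servo_tool: Moves the arm, as the interface text tells. Shifts and turns lie within -1 to 1; 1 stands for 300 mm of shift or pi rad of turn. Its arguments: {"type":"object","properties":{"series":{"type":"array"},"grip_force":{"type":"number"}},"required":["series"]}

```bash
mkdir -p pics; ls; cat > h.py <<'E'
import numpy as np, cv2
from scipy.spatial.transform import Rotation as R
from cell import get_obs, eyes, env
def cam(n):
    o=get_obs(); c=eyes.read_camera(n)
    if 'mount' in c:
        T=np.eye(4); T[:3,:3]=R.from_euler('xyz',o['tool_rot'],degrees=True).as_matrix(); T[:3,3]=o['tool_pos']
        M=T@np.array(c['mount']); c['rotation']=M[:3,:3]; c['origin']=M[:3,3]
    c['rotation']=np.array(c['rotation']).reshape(3,3); c['origin']=np.array(c['origin']); return c
def ray(c,u,v): return c['rotation']@np.array([(u-c['cx'])/c['fx'],(v-c['cy'])/c['fy'],1.])
def onz(c,u,v,z):
    d=ray(c,u,v); return c['origin']+d*(z-c['origin'][2])/d[2]
def cloud(c):
    v,u=np.mgrid[:c['depth'].shape[0],:c['depth'].shape[1]]; z=c['depth']
    P=np.stack([(u-c['cx'])/c['fx']*z,(v-c['cy'])/c['fy']*z,z],-1)
    return P@c['rotation'].T+c['origin']
def save(c,n,crop=None,s=1):
    f=c['frame'][...,::-1]
    if crop: f=f[crop[1]:crop[3],crop[0]:crop[2]]
    cv2.imwrite('pics/'+n,cv2.resize(f,None,fx=s,fy=s,interpolation=cv2.INTER_CUBIC))
E
python3 - <<'E'
from h import *
print(get_obs())
a=cam('top');b=cam('scene')
print(a['origin'],a['rotation'],a['fx'],b['origin'])
save(a,'top.png',s=1.4);save(b,'scene.png',s=1.4)
E
```

```text
pics
{'time_s': 0.0, 'qpos': array([75.92410744, 18.43768092, -4.01403864, 83.17594853,  1.2937469 ,
       78.53946224, -3.26138177]), 'joint_velocities': array([-0.03439483,  0.11409186, -0.02856258,  0.00637122, -0.0891658 ,
       -0.00870131, -0.03056073]), 'effort': array([ 7.66321159e-05, -4.91289783e+01, -4.04128879e-01, -3.12522411e+01,
       -6.40806416e-02,  4.39082785e-02,  2.06692084e-04]), 'tool_pos': array([ 0.16675864, -0.62767153,  0.22146775]), 'tool_rot': array([-1.79892075e+02,  5.01123735e-03,  1.48826214e+01]), 'force': array([ 0.03484521, -0.04974217,  0.50749583]), 'wrist_torque': array([ 0.04685096,  0.0199118 , -0.0162677 ]), 'grasp_force': 0.0, 'grip_width': 0.08749848592340345}Traceback (most recent call last):
  File "<stdin>", line 3, in <module>
  File "h.py", line 9, in cam
    c['rotation']=np.array(c['rotation']).reshape(3,3); c['origin']=np.array(c['origin']); return c
                  ~~~~~~~~~~~~~~~~~~~~~~~~~~~~~~~^^^^^
ValueError: cannot reshape array of size 3 into shape (3,3)
```

```bash
sed -i "s/    c\['rotation'\]=np.array(c\['rotation'\]).reshape(3,3);/    r=np.array(c['rotation']); c['rotation']=R.from_euler('xyz',r,degrees=True).as_matrix() if r.size==3 else r;/" h.py
python3 - <<'E'
from h import *
a=cam('top');b=cam('scene')
for c in(a,b):
    print(c['origin'],c['rotation'].round(3).tolist(),c['fx'])
    P=cloud(c)[c['depth']>0]; print(np.percentile(P[:,2],[5,25,50,75,95]).round(3))
save(a,'top.png',s=1.4);save(b,'scene.png',s=1.4)
E
```

```text
[0.35470766 0.06258651 1.12884008] [[-0.022, -0.983, 0.181], [-1.0, 0.024, 0.012], [-0.016, -0.181, -0.983]] 456.30072636148844
[-0.754 -0.004 -0.001  0.001  0.055]
[0.90685744 0.3330977  0.86851438] [[-0.595, 0.705, -0.387], [0.804, 0.514, -0.3], [-0.013, -0.489, -0.872]] 423.55574970544154
[-0.754 -0.004 -0.002 -0.     0.098]
```

View pics/top.png

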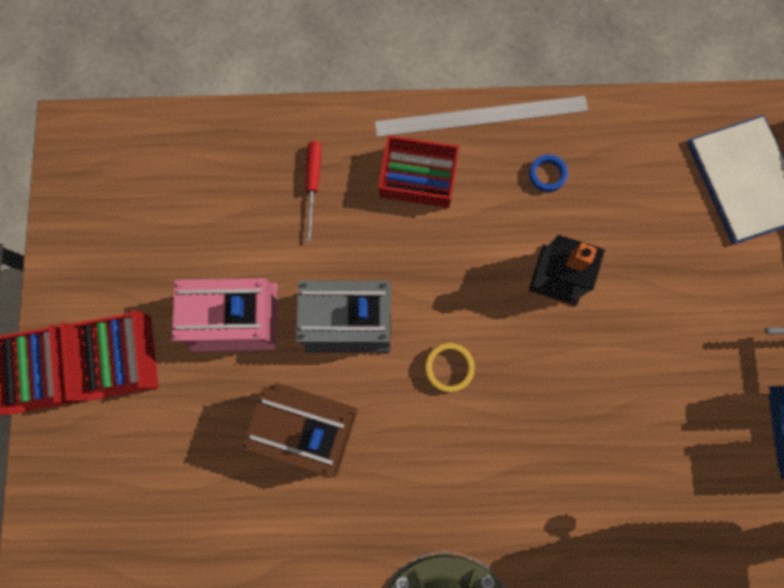

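View pics/scene.png

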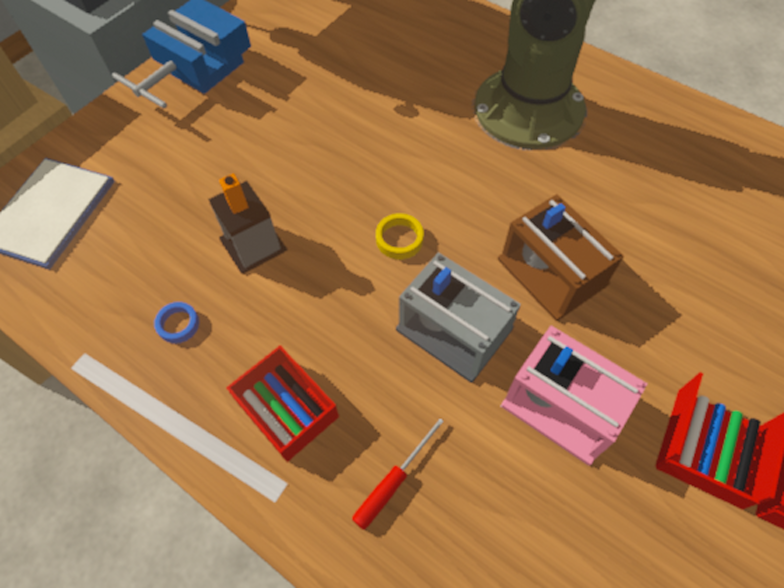

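Top view (1.4x pixels): grey jig at (343,312) with blue knob (363,308). Lookalikes for the jig are pink (222,312) and brown (300,430). The probe handle is at (582,257). For the bin, the lookalikes are the ones at far left. I choose the grey jig, as described.

```bash
python3 - <<'E'
from h import *
def rect(P,n):
    (c,s,a)=cv2.minAreaRect((P[:,:2]*1000).astype(np.float32)); print(n,len(P),np.round(c,1),np.round(s,1),round(a,1),'z',np.median(P[:,2]).round(4),'med',np.median(P[:,:2],0).round(4))
for n in('top','scene'):
    c=cam(n);P=cloud(c);h=cv2.cvtColor(c['frame'],cv2.COLOR_RGB2HSV).astype(int);ok=c['depth']>0
    cj=onz(c,*((np.array([343,312]) if n=='top' else np.array([458,305]))/1.4),.1)
    print(n,cj.round(3),c['frame'].shape)
    near=ok&(np.hypot(*(P[...,:2]-cj[:2]).transpose(2,0,1))<.11)
    blue=near&(abs(h[...,0]-110)<14)&(h[...,1]>150)&(h[...,2]>80)
    rect(P[blue],'knob all')
    rect(P[blue&(P[...,2]>.128)],'knob top')
    grey=near&(h[...,1]<70)
    for lo,hi in((.096,.104),(.104,.112)): rect(P[grey&(P[...,2]>lo)&(P[...,2]<hi)],f'plate {lo}')
    org=ok&(h[...,0]>5)&(h[...,0]<20)&(h[...,1]>200)&(P[...,2]>.165)&(P[...,2]<.2)
    rect(P[org],'handle')
    m=org.astype(np.uint8); 
    hc=np.median(P[org],0)
    st=ok&(np.hypot(*(P[...,:2]-hc[:2]).transpose(2,0,1))<.08)&(P[...,2]>.106)&(P[...,2]<.117)
    rect(P[st],'standtop')
    # pixel-ray version of knob top centroid and handle
    for nm,mk,z in(('knob',blue&(P[...,2]>.128),.135),('handle',org,.172)):
        v,u=np.nonzero(mk); print(nm,u.mean(),v.mean(),onz(c,u.mean(),v.mean(),z).round(4))
    if n=='scene': save(c,'crop.png',(270,160,390,280),4)
E
```

```text
top [0.506 0.154 0.1  ] (420, 560, 3)
knob all 98 [511.3 121.1] [15.1 37.4] 89.4 z 0.1363 med [0.508  0.1197]
knob top 70 [507.2 119.6] [ 9.  29.2] 89.3 z 0.1372 med [0.5067 0.1196]
plate 0.096 2301 [508.2 153.5] [150.1  97.8] 88.6 z 0.0997 med [0.507  0.1589]
plate 0.104 245 [507.9 155. ] [141.8  93.4] 87.3 z 0.1051 med [0.5033 0.1355]
handle 9 [ 573.4 -214.3] [15.7  8.7] 11.5 z 0.1693 med [ 0.5764 -0.2163]
standtop 819 [ 578.3 -226.6] [80.9 71.7] 70.1 z 0.1112 med [ 0.5711 -0.2177]
knob 259.0 219.5 [0.5073 0.1198 0.135 ]
handle 413.55555555555554 182.0 [ 0.5748 -0.2147  0.172 ]
scene [0.52 0.16 0.1 ] (420, 560, 3)
knob all 62 [503.1 119.8] [43.2 18.1] 25.5 z 0.1362 med [0.5114 0.1228]
knob top 57 [511.  123.4] [ 9.3 27. ] 86.1 z 0.1362 med [0.5121 0.1232]
plate 0.096 2435 [511.1 157.2] [150.5 101.2] 88.4 z 0.0983 med [0.5176 0.17  ]
plate 0.104 68 [513.5 157.8] [134.4  82.3] 88.0 z 0.1045 med [0.538  0.1584]
handle 99 [ 581.6 -222. ] [28.9 24.8] 64.1 z 0.1688 med [ 0.5848 -0.218 ]
standtop 701 [ 580.8 -222. ] [82.2 70.5] 70.2 z 0.1094 med [ 0.5891 -0.2113]
knob 315.6666666666667 197.08771929824562 [0.511  0.1229 0.135 ]
handle 164.0 131.1919191919192 [ 0.5846 -0.2171  0.172 ]
```

View pics/crop.png

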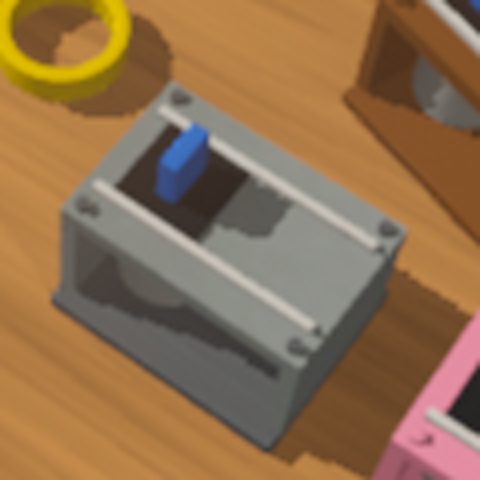

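The crop shows the grey jig with its knob at crop (183,160), the shutter over the -y end and its +y side clear, so the choice holds. Next, a helper for the move numbers.

```bash
cat >> h.py <<'E'
def to(x,y,z,yaw,o=None):
    o=o or get_obs(); A=R.from_euler('xyz',o['tool_rot'],degrees=True)
    s=A.inv().apply(np.array([x,y,z])-o['tool_pos'])/.3
    w=(A.inv()*R.from_euler('xyz',[180,0,yaw],degrees=True)).as_rotvec()/np.pi
    print(s.round(4).tolist(),w.round(4).tolist()); return
E
python3 -c "
from h import *
to(.36,-.40,.30,-1.5)"
```

```text
[0.8172, -0.5692, -0.2594] [-0.0003, 0.0001, 0.0911]
```

servo_tool --series '[[[0.4,-0.28,-0.26,0,0,0.045,1],[0.817,-0.57,-0.26,0,0,0.091,1],[0.817,-0.57,-0.26,0,0,0.091,1],[0.817,-0.57,-0.26,0,0,0.091,1],[0.817,-0.57,-0.26,0,0,0.091,1],[0.817,-0.57,-0.26,0,0,0.091,1],[0.817,-0.57,-0.26,0,0,0.091,1],[0.817,-0.57,-0.26,0,0,0.091,1],[0.817,-0.57,-0.26,0,0,0.091,1],[0.817,-0.57,-0.26,0,0,0.091,1]]]'

```text
time_s: 1.08
tool_pos: [0.3607, -0.3992, 0.301]
tool_rot: [179.9, -0.0, -1.3]
force: [0.7, -0.2, -1.4]
grip_width: 0.0869
grasp_force: 0.0
```

```bash
python3 -c "
from h import *
o=get_obs();print(o['tool_pos'],o['tool_rot'],o['qpos'])
to(.50,-.12,.28,-1.5)"
```

```text
[ 0.36071435 -0.39922795  0.30099518] [ 1.79929240e+02 -9.80602363e-03 -1.32550303e+00] [ 57.79034035   3.6940197  -13.39930449  91.6047828    0.90424811
  84.74662778 -46.98958457]
[0.4426, -0.9413, 0.0689] [0.0004, -0.0001, 0.001]
```

servo_tool --series '[[[0.44,-0.94,0.07,0,0,0,1],[0.44,-0.94,0.07,0,0,0,1],[0.44,-0.94,0.07,0,0,0,1],[0.44,-0.94,0.07,0,0,0,1],[0.44,-0.94,0.07,0,0,0,1],[0.44,-0.94,0.07,0,0,0,1],[0.44,-0.94,0.07,0,0,0,1],[0.44,-0.94,0.07,0,0,0,1]]]'

```text
time_s: 1.75
tool_pos: [0.5003, -0.1177, 0.2789]
tool_rot: [-179.9, -0.0, -1.3]
force: [0.2, 0.2, -0.3]
grip_width: 0.0868
grasp_force: 0.0
```

```bash
python3 -c "
from h import *
to(.509,.121,.27,-1.5)"
```

```text
[0.0107, -0.7961, 0.0313] [-0.0006, -0.0, 0.001]
```

servo_tool --series '[[[0.01,-0.8,0.03,0,0,0,1],[0.01,-0.8,0.03,0,0,0,1],[0.01,-0.8,0.03,0,0,0,1],[0.01,-0.8,0.03,0,0,0,1],[0.01,-0.8,0.03,0,0,0,1],[0.01,-0.8,0.03,0,0,0,1],[0.01,-0.8,0.03,0,0,0,1],[0.01,-0.8,0.03,0,0,0,1]]]'

```text
time_s: 2.42
tool_pos: [0.5085, 0.1185, 0.27]
tool_rot: [180.0, 0.1, -1.4]
force: [-0.3, -1.9, -0.3]
grip_width: 0.0873
grasp_force: 0.0
```

```bash
python3 - <<'E'
from h import *
c=cam('wrist');P=cloud(c);h=cv2.cvtColor(c['frame'],cv2.COLOR_RGB2HSV).astype(int);ok=c['depth']>0
print(c['origin'],c['rotation'].round(2).tolist())
def rect(P,n):
    if len(P)<5: print(n,len(P)); return
    (q,s,a)=cv2.minAreaRect((P[:,:2]*1000).astype(np.float32)); print(n,len(P),np.round(q,1),np.round(s,1),round(a,1),'z',np.median(P[:,2]).round(4))
blue=ok&(abs(h[...,0]-110)<14)&(h[...,1]>150)&(h[...,2]>60)&(np.hypot(P[...,0]-.51,P[...,1]-.12)<.05)
rect(P[blue&(P[...,2]>.131)],'knobtop')
near=ok&(np.hypot(P[...,0]-.51,P[...,1]-.155)<.12)
rect(P[near&(P[...,2]>.096)&(P[...,2]<.1015)],'plate')
rect(P[near&(P[...,2]>.1)&(P[...,2]<.105)&(h[...,2]<60)],'shutter')
o=get_obs();print(o['tool_pos'],o['tool_rot'])
save(c,'w1.png')
E
```

```text
[0.58903909 0.11613824 0.4317698 ] [[-0.02, -0.96, -0.29], [-1.0, 0.02, 0.01], [-0.0, 0.29, -0.96]]
knobtop 363 [517.  122.1] [40.8 14.9] 7.2 z 0.138
plate 8395 [511.8 155. ] [150.5 100.4] 88.4 z 0.0998
shutter 1651 [511.1 121.9] [51.5 50.2] 87.8 z 0.1032
[0.50882756 0.11643821 0.26993002] [ 1.79939702e+02  5.12911964e-02 -1.58683953e+00]
```

View pics/w1.png

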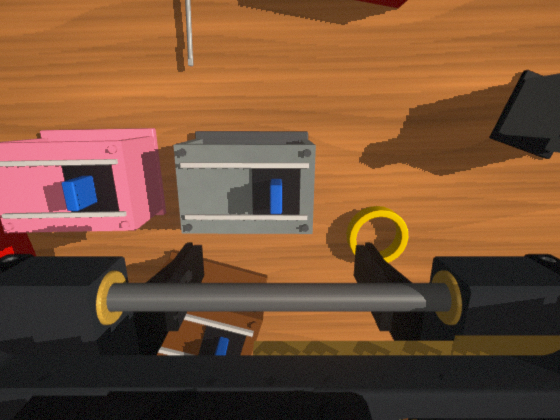

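The wrist view shows the grey jig at (245,185) and its knob at (276,195), nothing odd around it. Descend and grip the knob.

```bash
python3 -c "
from h import *
to(.511,.122,.111,-1.6)"
```

```text
[0.0072, -0.0193, 0.5297] [0.0003, 0.0003, 0.0001]
```

servo_tool --series '[[[0.007,-0.019,0.13,0,0,0,1],[0.007,-0.019,0.26,0,0,0,1],[0.007,-0.019,0.38,0,0,0,1],[0.007,-0.019,0.47,0,0,0,1],[0.007,-0.019,0.53,0,0,0,1],[0.007,-0.019,0.53,0,0,0,1],[0.007,-0.019,0.53,0,0,0,0],[0.007,-0.019,0.53,0,0,0,0],[0.007,-0.019,0.53,0,0,0,0],[0.007,-0.019,0.53,0,0,0,0],[0.007,-0.019,0.53,0,0,0,0],[0.007,-0.019,0.53,0,0,0,0]]]' --grip_force 15

```text
time_s: 3.47
tool_pos: [0.5112, 0.124, 0.1123]
tool_rot: [180.0, -0.1, -1.5]
force: [0.1, -0.2, 0.2]
grip_width: 0.0551
grasp_force: 0.0
```

```bash
python3 -c "
from h import *
o=get_obs();p=o['tool_pos'];print(o)
import numpy as np
to(p[0]+.06*.028,p[1]+.06,p[2],-1.6)"
```

```text
{'time_s': 3.4667, 'qpos': array([  23.0434331 ,   12.24584866,  -43.54926747,  107.26055718,
          9.4015988 ,   64.03110449, -115.47866033]), 'joint_velocities': array([-0.19864372,  0.2898343 ,  0.08498635,  0.27391104,  0.12840665,
        0.01138999,  0.0165935 ]), 'effort': array([ 7.09766219e-02, -3.24002051e+01, -4.27801922e+00, -2.85371482e+01,
        2.02017120e-02, -9.15143383e-02,  1.30492557e-03]), 'tool_pos': array([0.51122463, 0.12398142, 0.11231051]), 'tool_rot': array([ 1.79987867e+02, -8.40348262e-02, -1.49494329e+00]), 'force': array([ 0.09680865, -0.23406061,  0.17520921]), 'wrist_torque': array([-0.00178765,  0.04426009,  0.0001272 ]), 'grasp_force': 0.0, 'grip_width': 0.05514705182976746}
[0.0004, -0.2001, -0.0] [0.0001, -0.0005, 0.0006]
```

servo_tool --series '[[[0,0,0,0,0,0,0],[0,0,0,0,0,0,0],[0,0,0,0,0,0,0],[0,0,0,0,0,0,0],[0,0,0,0,0,0,0],[0,0,0,0,0,0,0],[0,0,0,0,0,0,0],[0,0,0,0,0,0,0],[0,0,0,0,0,0,0],[0,0,0,0,0,0,0]]]'

```text
time_s: 4.3
tool_pos: [0.5106, 0.1236, 0.1114]
tool_rot: [180.0, 0.0, -1.5]
force: [-0.5, -2.6, 0.2]
grip_width: 0.012
grasp_force: 15.0
```

servo_tool --series '[[[0,-0.03,0,0,0,0,0],[0,-0.06,0,0,0,0,0],[0,-0.09,0,0,0,0,0],[0,-0.12,0,0,0,0,0],[0,-0.15,0,0,0,0,0],[0,-0.17,0,0,0,0,0],[0,-0.18,0,0,0,0,0],[0,-0.18,0,0,0,0,0],[0,-0.18,0,0,0,0,0]]]'

```text
time_s: 5.05
tool_pos: [0.5122, 0.1793, 0.1115]
tool_rot: [-179.9, -0.0, -1.4]
force: [1.8, 1.6, -2.3]
grip_width: 0.0119
grasp_force: 15.0
```

Nudge 4 mm further in small steps, to find the stop.

servo_tool --series '[[[0,-0.004,0,0,0,0,0],[0,-0.008,0,0,0,0,0],[0,-0.013,0,0,0,0,0],[0,-0.013,0,0,0,0,0]]]'

```text
time_s: 5.38
tool_pos: [0.5122, 0.1799, 0.1115]
tool_rot: [179.8, 0.0, -1.6]
force: [0.6, -4.5, 1.4]
grip_width: 0.0117
grasp_force: 15.0
```

At the stop, about 0.180 in y, so the hole is at y≈0.120, which matches the vision. Release and rise.

servo_tool --series '[[[0,0.009,0,0,0,0,0.6],[0,0.009,0,0,0,0,0.6],[0,0.009,0,0,0,0,0.6],[0,0.009,0,0,0,0,0.6],[0,0.009,0,0,0,0,0.6],[0,0.009,-0.1,0,0,0,1],[0,0.009,-0.2,0,0,0,1],[0,0.009,-0.3,0,0,0,1],[0,0.009,-0.42,0,0,0,1],[0,0.009,-0.54,0,0,0,1],[0,0.009,-0.66,0,0,0,1],[0,0.009,-0.66,0,0,0,1]]]'

```text
time_s: 6.38
tool_pos: [0.5149, 0.1812, 0.3171]
tool_rot: [-179.8, -0.7, -1.5]
force: [0.5, 0.0, 0.6]
grip_width: 0.0826
grasp_force: 0.0
```

```bash
python3 - <<'E'
from h import *
c=cam('wrist');P=cloud(c);h=cv2.cvtColor(c['frame'],cv2.COLOR_RGB2HSV).astype(int);ok=c['depth']>0
def rect(P,n):
    if len(P)<5: print(n,len(P)); return
    (q,s,a)=cv2.minAreaRect((P[:,:2]*1000).astype(np.float32)); print(n,len(P),np.round(q,1),np.round(s,1),round(a,1),'z',np.median(P[:,2]).round(4))
near=ok&(np.hypot(P[...,0]-.511,P[...,1]-.155)<.12)
rect(P[near&(P[...,2]>.096)&(P[...,2]<.1015)],'plate')
rect(P[near&(P[...,2]>.1)&(P[...,2]<.105)&(h[...,2]<60)],'shutter')
br=near&(h[...,0]>15)&(h[...,0]<35)&(h[...,1]>90)&(P[...,2]>.09)&(np.hypot(P[...,0]-.511,P[...,1]-.12)<.03)
rect(P[br],'brass')
m=br.astype(np.uint8); cs,_=cv2.findContours(m,cv2.RETR_EXTERNAL,cv2.CHAIN_APPROX_NONE); k=max(cs,key=cv2.contourArea)[:,0]
Q=np.array([onz(c,u,v,.1)[:2]*1000 for u,v in k]); print('circle',cv2.fitEllipse(Q.astype(np.float32)))
# hole: deep points
dp=ok&(np.hypot(P[...,0]-.511,P[...,1]-.12)<.02)&(P[...,2]<.088)
print('hole px',np.nonzero(dp)[1].mean(),np.nonzero(dp)[0].mean())
a=onz(c,np.median(k[:,0]),np.median(k[:,1]),.1);print(a)
x,y=map(int,k.mean(0)); save(c,'w2.png',(x-60,y-60,x+100,y+60),5)
o=get_obs();print(o['tool_pos'],o['tool_rot'],x,y)
to(.52,-.1,.30,-1.6)
E
```

```text
plate 6050 [511.8 154.7] [150.5 100.1] 88.2 z 0.0997
shutter 1272 [512.1 179.8] [51.1 50.2] 88.2 z 0.1032
brass 2790 [515.8 121.3] [49.5 40. ] 10.5 z 0.4121
circle ((272.51629638671875, -151.92276000976562), (37.62384796142578, 168.34176635742188), 177.2970428466797)
hole px 324.495652173913 182.63478260869564
[ 0.27709744 -0.13904648  0.1       ]
[0.51389673 0.18069717 0.3136629 ] [-179.87538981   -0.42582336   -1.45973629] 506 343
[0.0438, 0.9349, 0.0438] [-0.0007, -0.0024, 0.0008]
```

View pics/w2.png

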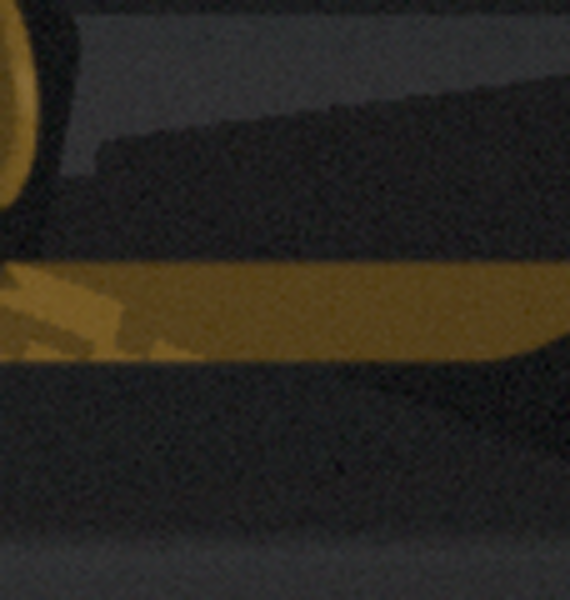

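The picture shows only the gripper's own gold parts: the mask lacked an upper height limit. Redo it, and check the stand from here with the same picture.

```bash
python3 - <<'E'
from h import *
for n in('wrist','top','scene'):
    c=cam(n);P=cloud(c);h=cv2.cvtColor(c['frame'],cv2.COLOR_RGB2HSV).astype(int);ok=c['depth']>0
    br=ok&(h[...,0]>12)&(h[...,0]<35)&(h[...,1]>70)&(P[...,2]>.09)&(P[...,2]<.106)&(np.hypot(P[...,0]-.511,P[...,1]-.12)<.03)
    cs,_=cv2.findContours(br.astype(np.uint8),cv2.RETR_EXTERNAL,cv2.CHAIN_APPROX_NONE)
    if not cs: print(n,'none');continue
    k=max(cs,key=cv2.contourArea)[:,0]
    Q=np.array([onz(c,u,v,.1)[:2]*1000 for u,v in k]); print(n,len(k),'outer',cv2.fitEllipse(Q.astype(np.float32)),'rect',cv2.minAreaRect(Q.astype(np.float32)))
E
```

```text
wrist 88 outer ((511.1643981933594, 119.81887817382812), (38.519676208496094, 39.117733001708984), 18.561376571655273) rect ((511.481689453125, 119.99335479736328), (38.95343780517578, 38.988136291503906), 44.853702545166016)
top 33 outer ((504.09429931640625, 109.24567413330078), (17.90677261352539, 28.67879867553711), 68.3706283569336) rect ((502.45086669921875, 105.70071411132812), (12.289121627807617, 33.821990966796875), 62.65068054199219)
scene 49 outer ((510.9496154785156, 121.35928344726562), (37.20222473144531, 38.61268615722656), 34.29635238647461) rect ((511.02532958984375, 121.55532836914062), (36.273338317871094, 38.043758392333984), 36.06615447998047)
```

Bushing: (0.511, 0.120), agreed by wrist, scene and stop. On to the probe.

servo_tool --series '[[[0.05,0.93,0.04,0,0,0,1],[0.05,0.93,0.04,0,0,0,1],[0.05,0.93,0.04,0,0,0,1],[0.05,0.93,0.04,0,0,0,1],[0.05,0.93,0.04,0,0,0,1],[0.05,0.93,0.04,0,0,0,1],[0.05,0.93,0.04,0,0,0,1],[0.05,0.93,0.04,0,0,0,1]]]'

```text
time_s: 7.25
tool_pos: [0.5178, -0.1092, 0.2945]
tool_rot: [179.9, 0.3, -2.2]
force: [-1.3, -1.0, -0.1]
grip_width: 0.0868
grasp_force: 0.0
```

```bash
python3 -c "
from h import *
to(.58,-.22,.30,-20)"
```

```text
[0.2211, 0.361, -0.0188] [0.0009, 0.0015, 0.0989]
```

servo_tool --series '[[[0.22,0.36,-0.02,0,0,0.099,1],[0.22,0.36,-0.02,0,0,0.099,1],[0.22,0.36,-0.02,0,0,0.099,1],[0.22,0.36,-0.02,0,0,0.099,1],[0.22,0.36,-0.02,0,0,0.099,1],[0.22,0.36,-0.02,0,0,0.099,1],[0.22,0.36,-0.02,0,0,0.099,1]]]'

```text
time_s: 7.83
tool_pos: [0.5827, -0.2075, 0.3029]
tool_rot: [-180.0, 0.1, -19.1]
force: [0.2, 0.5, 0.3]
grip_width: 0.0868
grasp_force: 0.0
```

```bash
python3 - <<'E'
from h import *
c=cam('wrist');P=cloud(c);h=cv2.cvtColor(c['frame'],cv2.COLOR_RGB2HSV).astype(int);ok=c['depth']>0
near=ok&(np.hypot(P[...,0]-.58,P[...,1]+.22)<.08)
org=near&(h[...,0]>3)&(h[...,0]<22)&(h[...,1]>180)&(P[...,2]>.12)
for n,m in(('top',org&(P[...,2]>.168)&(P[...,2]<.18)),('stand',near&(P[...,2]>.106)&(P[...,2]<.117))):
    q=P[m]; print(n,len(q),cv2.minAreaRect((q[:,:2]*1000).astype(np.float32)) if len(q)>4 else '',np.median(q[:,2]) if len(q) else '')
o=get_obs();print(o['tool_pos'],o['tool_rot'],o['qpos'])
v,u=np.nonzero(org);print(u.min(),u.max(),v.min(),v.max())
x,y=int(u.mean()),int(v.mean());save(c,'w3.png',(max(x-70,0),max(y-60,0),x+70,y+60),5)
E
```

```text
top 540 ((582.0513916015625, -225.10028076171875), (26.00054168701172, 26.112207412719727), 65.23045349121094) 0.1715982745597029
stand 3150 ((581.8274536132812, -225.00437927246094), (80.24049377441406, 70.54814147949219), 70.2811279296875) 0.11173710376972565
[ 0.58282564 -0.20756641  0.30342911] [-1.79982706e+02  3.13400844e-02 -1.91339560e+01] [ 39.69788139  15.17372656 -28.10665796  79.64990302   7.07255863
  86.94933432 -97.08816238]
18 559 174 419
```

View pics/w3.png

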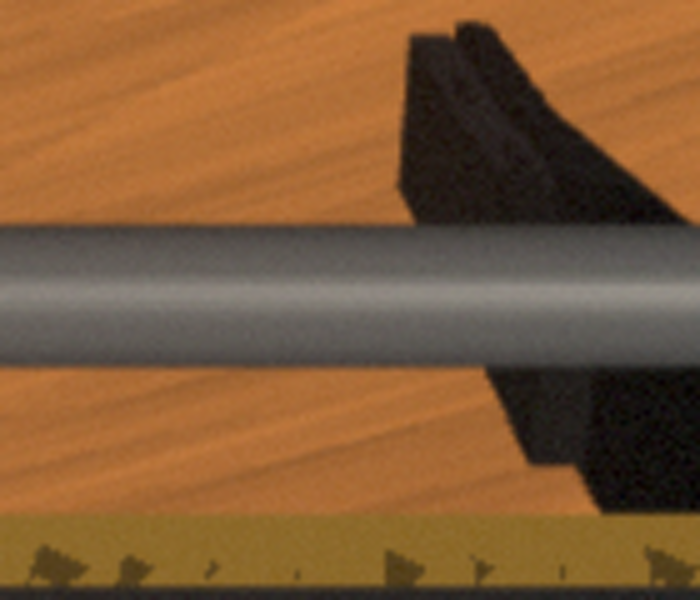

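The crop was off (it shows only finger and gripper bar), but the fit is sound: handle top 26.0x26.1 mm at (0.582,-0.225), z 0.1716, turned to 65.2° (grip yaw -24.8°).

```bash
python3 -c "
from h import *
to(.582,-.225,.125,-24.8)"
```

```text
[0.0168, 0.056, 0.5947] [-0.0001, 0.0002, 0.0315]
```

servo_tool --series '[[[0.017,0.056,0.1,0,0,0.0315,1],[0.017,0.056,0.2,0,0,0.0315,1],[0.017,0.056,0.3,0,0,0.0315,1],[0.017,0.056,0.4,0,0,0.0315,1],[0.017,0.056,0.5,0,0,0.0315,1],[0.017,0.056,0.56,0,0,0.0315,1],[0.017,0.056,0.595,0,0,0.0315,1],[0.017,0.056,0.595,0,0,0.0315,1],[0.017,0.056,0.595,0,0,0.0315,1],[0.017,0.056,0.595,0,0,0.0315,1]]]'

```text
time_s: 8.72
tool_pos: [0.5835, -0.2273, 0.1272]
tool_rot: [-180.0, -0.2, -24.9]
force: [-0.1, -0.5, 0.1]
grip_width: 0.0871
grasp_force: 0.0
```

```bash
python3 -c "
from h import *
to(.582,-.225,.125,-24.8)
o=get_obs();print(o['tool_rot'])"
```

```text
[-0.0079, -0.0049, 0.0073] [-0.0, -0.0011, -0.0008]
[-179.9979252    -0.19134879  -24.94940144]
```

servo_tool --series '[[[-0.007,-0.005,0.007,0,0,0,1],[-0.007,-0.005,0.007,0,0,0,0],[-0.007,-0.005,0.007,0,0,0,0],[-0.007,-0.005,0.007,0,0,0,0],[-0.007,-0.005,0.007,0,0,0,0],[-0.007,-0.005,0.007,0,0,0,0],[-0.007,-0.005,0.007,0,0,0,0],[-0.007,-0.005,0.007,0,0,0,0],[-0.007,-0.005,0.007,0,0,0,0],[-0.007,-0.005,0.007,0,0,0,0],[-0.007,-0.005,0.007,0,0,0,0],[-0.007,-0.005,0.007,0,0,0,0]]]' --grip_force 30

```text
time_s: 9.72
tool_pos: [0.581, -0.2252, 0.1229]
tool_rot: [180.0, 0.0, -25.0]
force: [-0.2, -0.1, 0.0]
grip_width: 0.0257
grasp_force: 30.0
```

servo_tool --series '[[[0,0,0,0,0,0,0],[0,0,0,0,0,0,0],[0,0,0,0,0,0,0],[0,0,0,0,0,0,0]]]'

```text
time_s: 10.05
tool_pos: [0.581, -0.2251, 0.1229]
tool_rot: [180.0, -0.0, -25.0]
force: [0.4, -0.4, -0.2]
grip_width: 0.0262
grasp_force: 30.0
```

servo_tool --series '[[[0,0,-0.02,0,0,0,0],[0,0,-0.06,0,0,0,0],[0,0,-0.11,0,0,0,0],[0,0,-0.17,0,0,0,0],[0,0,-0.24,0,0,0,0],[0,0,-0.31,0,0,0,0],[0,0,-0.38,0,0,0,0],[0,0,-0.44,0,0,0,0],[0,0,-0.48,0,0,0,0],[0,0,-0.5,0,0,0,0],[0,0,-0.5,0,0,0,0],[0,0,-0.5,0,0,0,0]]]'

```text
time_s: 11.05
tool_pos: [0.5808, -0.225, 0.2725]
tool_rot: [180.0, 0.0, -25.0]
force: [0.2, 0.7, -2.2]
grip_width: 0.0258
grasp_force: 30.0
```

```bash
cat >> h.py <<'E'
def probe(n,guess):
    "handle/rod positions by depth cloud: handle sides and rod, relative to TCP guess"
    c=cam(n);P=cloud(c);h=cv2.cvtColor(c['frame'],cv2.COLOR_RGB2HSV).astype(int);ok=c['depth']>0
    near=ok&(np.hypot(P[...,0]-guess[0],P[...,1]-guess[1])<.03)
    cz=guess[2]+.019
    out=[]
    for lo,hi in((-.125,-.11),(-.11,-.09),(-.09,-.07),(-.07,-.05),(-.05,-.035)):
        m=near&(P[...,2]>cz+lo)&(P[...,2]<cz+hi); out.append((len(P[m]),np.median(P[m],0).round(4).tolist() if m.any() else None))
    return c,P,h,out
E
python3 - <<'E'
from h import *
o=get_obs();print(o['tool_pos'],o['tool_rot'],o['force'],o['grasp_force'])
for n in('top','scene'):
    c,P,h,out=probe(n,o['tool_pos']); print(n,*out,sep='\n'); 
save(c,'s3.png',s=1.4)
to(.545,-.05,.273,-25)
E
```

```text
[ 0.58076207 -0.22504215  0.27245329] [ 1.79991214e+02  4.06272712e-02 -2.49812533e+01] [ 0.21947063  0.71136333 -2.15103284] 29.996744559612125
top
(12, [0.5743, -0.2225, 0.1734])
(22, [0.5746, -0.2215, 0.1913])
(22, [0.5745, -0.2214, 0.2146])
(19, [0.5743, -0.2231, 0.2316])
(0, None)
scene
(26, [0.5832, -0.2176, 0.1748])
(37, [0.5829, -0.2178, 0.1898])
(49, [0.5832, -0.2175, 0.2111])
(44, [0.5827, -0.2179, 0.2319])
(24, [0.5832, -0.2176, 0.2461])
[-0.3531, -0.479, -0.0045] [0.0001, 0.0008, 0.0001]
```

View pics/s3.png

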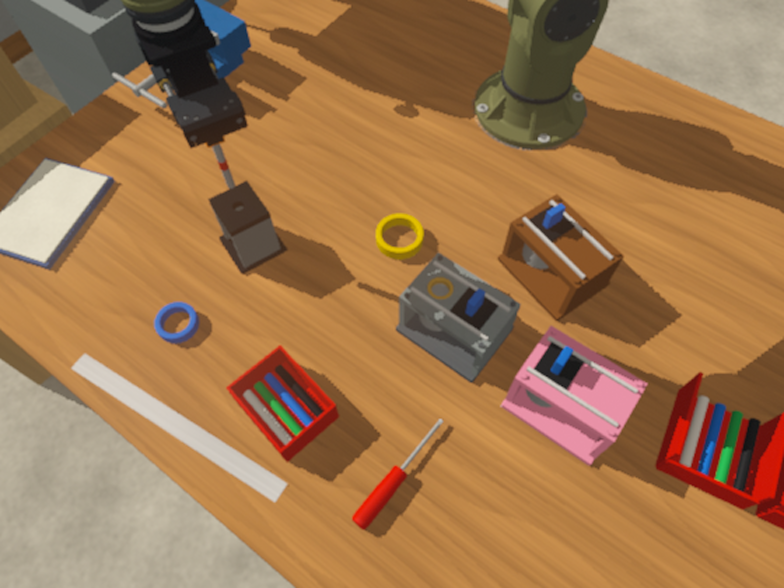

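The picture shows the rod hanging vertical below the gripper (222,165), the shutter open and the bushing ring clear at (440,288). Carry the probe over.

servo_tool --series '[[[-0.05,-0.07,0,0,0,0,0],[-0.12,-0.16,0,0,0,0,0],[-0.19,-0.26,0,0,0,0,0],[-0.25,-0.34,0,0,0,0,0],[-0.31,-0.42,0,0,0,0,0],[-0.35,-0.48,0,0,0,0,0],[-0.35,-0.48,0,0,0,0,0]]]'

```text
time_s: 11.73
tool_pos: [0.5455, -0.0431, 0.2724]
tool_rot: [-179.9, 0.1, -24.5]
force: [0.5, 1.6, -1.6]
grip_width: 0.0257
grasp_force: 30.0
```

```bash
python3 -c "
from h import *
to(.5102,.1197,.273,-25)"
```

```text
[-0.3319, -0.4453, -0.0004] [-0.0006, 0.0008, 0.0029]
```

servo_tool --series '[[[-0.05,-0.07,0,0,0,0,0],[-0.11,-0.15,0,0,0,0,0],[-0.18,-0.24,0,0,0,0,0],[-0.24,-0.32,0,0,0,0,0],[-0.29,-0.39,0,0,0,0,0],[-0.32,-0.43,0,0,0,0,0],[-0.332,-0.445,0,0,0,0,0],[-0.332,-0.445,0,0,0,0,0],[-0.332,-0.445,0,0,0,0,0],[-0.332,-0.445,0,0,0,0,0],[-0.332,-0.445,0,0,0,0,0]]]'

```text
time_s: 12.65
tool_pos: [0.5132, 0.1108, 0.2726]
tool_rot: [180.0, 0.0, -25.2]
force: [-0.2, 1.0, -1.4]
grip_width: 0.0258
grasp_force: 30.0
```

```bash
python3 - <<'E'
from h import *
o=get_obs();print(o['tool_pos'],o['tool_rot'],o['force'],o['grasp_force'])
for n in('top','scene','wrist'):
    c,P,h,out=probe(n,o['tool_pos']); print(n,*out,sep='\n')
    m=out[1][1]
    if m:
        d=(c['origin']-m)[:2]; print('axis',(np.array(m)[:2]-.0047*d/np.linalg.norm(d)).round(4))
to(.5102,.1197,.273,-25)
E
```

```text
[0.5132057  0.11084095 0.27258492] [ 1.79961482e+02  1.62827063e-02 -2.51541517e+01] [-0.21136537  0.99981198 -1.37996151] 29.996597261633724
top
(0, None)
(0, None)
(0, None)
(0, None)
(0, None)
scene
(26, [0.5175, 0.1172, 0.1736])
(36, [0.5172, 0.1159, 0.1917])
(40, [0.5178, 0.117, 0.2126])
(42, [0.5174, 0.1162, 0.2313])
(6, [0.5179, 0.1166, 0.2437])
axis [0.5131 0.1136]
wrist
(58, [0.5189, 0.1094, 0.1749])
(95, [0.5191, 0.1087, 0.1915])
(129, [0.5193, 0.1086, 0.214])
(151, [0.5192, 0.109, 0.2319])
(18, [0.5195, 0.109, 0.2435])
axis [0.5148 0.1107]
[-0.0196, -0.0199, -0.0007] [0.0001, 0.0, -0.0005]
```

Wrist and scene both ask for TCP ≈ (0.5103, 0.1194). Correct there.

servo_tool --series '[[[-0.01,-0.01,0,0,0,0,0],[-0.02,-0.019,0,0,0,0,0],[-0.02,-0.019,0,0,0,0,0],[-0.02,-0.019,0,0,0,0,0],[-0.02,-0.019,0,0,0,0,0],[-0.02,-0.019,0,0,0,0,0]]]'

```text
time_s: 13.3
tool_pos: [0.5098, 0.1204, 0.2729]
tool_rot: [180.0, -0.0, -25.0]
force: [-1.0, -0.3, -2.2]
grip_width: 0.0261
grasp_force: 30.0
```

```bash
python3 - <<'E'
from h import *
o=get_obs();print(o['tool_pos'],o['tool_rot'])
for n in('scene','wrist'):
    c,P,h,out=probe(n,o['tool_pos']); 
    d=(c['origin']-out[1][1])[:2]; print(n,[(np.array(q[1])[:2]-.0047*d/np.linalg.norm(d)).round(4) for q in out])
    ok=c['depth']>0
    br=ok&(h[...,0]>12)&(h[...,0]<35)&(h[...,1]>70)&(P[...,2]>.09)&(P[...,2]<.106)&(np.hypot(P[...,0]-.511,P[...,1]-.12)<.03)
    k=np.vstack(cv2.findContours(br.astype(np.uint8),cv2.RETR_EXTERNAL,cv2.CHAIN_APPROX_NONE)[0])[:,0]
    Q=np.array([onz(c,u,v,.1)[:2]*1000 for u,v in k]); print('ring',cv2.minAreaRect(Q.astype(np.float32)))
to(.5103,.1194,.273,-25)
E
```

```text
[0.50978565 0.12042344 0.27292438] [ 1.79989830e+02 -9.87540959e-03 -2.49874202e+01]
scene [array([0.5103, 0.1233]), array([0.5096, 0.1236]), array([0.5101, 0.1242]), array([0.5102, 0.1235]), array([0.5105, 0.1222])]
ring ((511.02532958984375, 121.55532836914062), (36.273338317871094, 38.043758392333984), 36.06615447998047)
wrist [array([0.5112, 0.1196]), array([0.5115, 0.1197]), array([0.5117, 0.1201]), array([0.5116, 0.1197]), array([0.5119, 0.1196])]
ring ((511.2720947265625, 119.11143493652344), (38.856781005859375, 37.49045181274414), 64.15434265136719)
[0.003, 0.0023, -0.0003] [0.0, -0.0, 0.0]
```

servo_tool --series '[[[0.003,0.002,0.02,0,0,0,0],[0.003,0.002,0.06,0,0,0,0],[0.003,0.002,0.1,0,0,0,0],[0.003,0.002,0.13,0,0,0,0],[0.003,0.002,0.15,0,0,0,0],[0.003,0.002,0.15,0,0,0,0],[0.003,0.002,0.15,0,0,0,0],[0.003,0.002,0.15,0,0,0,0]]]'

```text
time_s: 14.07
tool_pos: [0.5106, 0.1197, 0.2283]
tool_rot: [-180.0, -0.0, -25.0]
force: [0.6, 0.1, -2.0]
grip_width: 0.0255
grasp_force: 30.0
```

```bash
python3 - <<'E'
from h import *
o=get_obs();print(o['tool_pos'],o['tool_rot'])
for n in('scene','wrist'):
    c,P,h,out=probe(n,o['tool_pos']); 
    d=(c['origin']-out[1][1])[:2]; print(n,[(np.array(q[1])[:2]-.0047*d/np.linalg.norm(d)).round(4) for q in out if q[1]])
to(.5103,.1195,.161,-25)
E
```

```text
[0.5105761  0.1197411  0.22827898] [-1.79980677e+02 -3.13009032e-02 -2.49759565e+01]
scene [array([0.5105, 0.1228]), array([0.5107, 0.1228]), array([0.511, 0.123]), array([0.5108, 0.1228]), array([0.51  , 0.1243])]
wrist [array([0.5126, 0.1198]), array([0.5126, 0.119 ]), array([0.5127, 0.119 ]), array([0.5125, 0.1191]), array([0.5129, 0.1193])]
[-0.0012, 0.0015, 0.2252] [-0.0002, -0.0003, 0.0001]
```

Both views agree within about 1 mm. Lower it.

servo_tool --series '[[[-0.001,0,0.01,0,0,0,0],[-0.001,0,0.035,0,0,0,0],[-0.001,0,0.06,0,0,0,0],[-0.001,0,0.085,0,0,0,0],[-0.001,0,0.11,0,0,0,0],[-0.001,0,0.135,0,0,0,0],[-0.001,0,0.16,0,0,0,0],[-0.001,0,0.185,0,0,0,0],[-0.001,0,0.21,0,0,0,0],[-0.001,0,0.225,0,0,0,0],[-0.001,0,0.225,0,0,0,0],[-0.001,0,0.225,0,0,0,0]]]'

```text
time_s: 15.17
tool_pos: [0.5099, 0.1197, 0.1602]
tool_rot: [180.0, 0.0, -25.0]
force: [0.5, 0.6, -1.8]
grip_width: 0.0259
grasp_force: 30.0
```

servo_tool --series '[[[0,0,0,0,0,0,0],[0,0,0,0,0,0,0],[0,0,0,0,0,0,0],[0,0,0,0,0,0,0],[0,0,0,0,0,0,0],[0,0,0,0,0,0,0]]]'

```text
time_s: 15.67
tool_pos: [0.5101, 0.1197, 0.1606]
tool_rot: [180.0, -0.0, -25.0]
force: [0.2, -0.7, -1.5]
grip_width: 0.026
grasp_force: 30.0
```

```bash
python3 - <<'E'
from h import *
o=get_obs();print(o['tool_pos'],o['tool_rot'],o['force'],o['grasp_force'],abs(o['joint_velocities']).max())
for n in('scene','wrist'):
    c,P,h,out=probe(n,o['tool_pos']); 
    d=(c['origin']-np.r_[o['tool_pos']])[:2]; print(n,[(q[0],q[1] and (np.array(q[1])[:2]-.0047*d/np.linalg.norm(d)).round(4),q[1] and q[1][2]) for q in out[2:]])
    ok=c['depth']>0
    red=ok&((h[...,0]<5)|(h[...,0]>172))&(h[...,1]>150)&(np.hypot(P[...,0]-.511,P[...,1]-.12)<.015)&(P[...,2]<.13)
    print('red z',red.sum(),P[red][:,2].min() if red.any() else 0,P[red][:,2].max() if red.any() else 0)
    if n=='scene': save(c,'fin.png',(270,140,390,240),6)
E
```

```text
[0.51009646 0.11970358 0.1605548 ] [ 1.79998323e+02 -1.56580313e-02 -2.49839637e+01] [ 0.22877783 -0.69113728 -1.49491903] 29.996572989039123 0.12230593570752411
scene [(351, array([0.5116, 0.1172]), 0.0977), (22, array([0.5101, 0.1231]), 0.1187), (3, array([0.5115, 0.1232]), 0.1313)]
red z 15 0.09192367571702842 0.1051038082289587
wrist [(2583, array([0.5148, 0.1139]), 0.0997), (152, array([0.5118, 0.1192]), 0.1196), (16, array([0.5119, 0.119 ]), 0.1313)]
red z 111 0.09148520506742763 0.10859568694977534
```

View pics/fin.png

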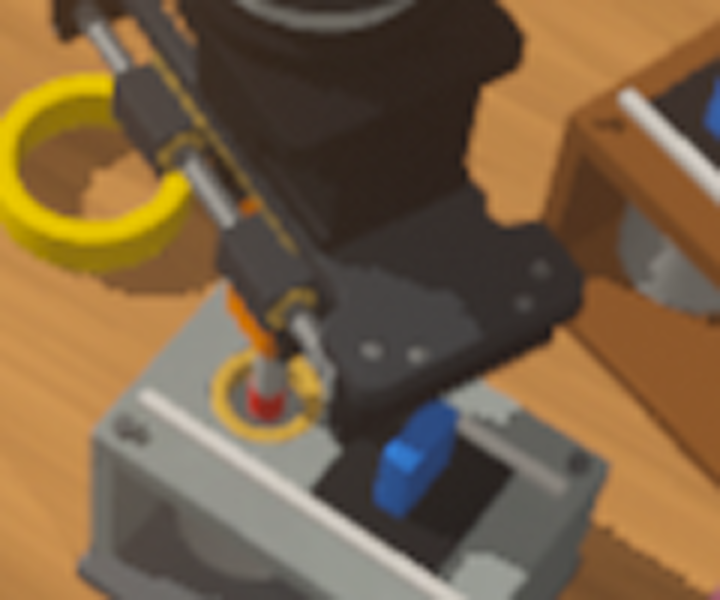

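The rod stands in the ring at (265,400), with the red band spanning z 0.092–0.108 around the bushing face. It is centred within about 1–2 mm, and the shutter is open. Hand in.

```bash
python3 -c "
from cell import env
print(env.sign_off())"
```

```text
the job is handed in; nothing more can be done
None
```

I handed the job in at 15.7 s, but the sign-off returned no verdict: the shutter is at its stop, and the probe is held upright and still in the guide bushing, within about 2 mm of centre, with the red band at the bushing's top face and no sign of contact with the jig.

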